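# Eject a sample-cell holder and hold it against a sprung seal

### The job

Push the black pad of the storage dock all the way in so that its spring ejector brings the blue cell holder out onto the apron, then take the holder, stand it upright on the dark bed of the cell mount, centred on the yellow line, and press either window face gently and squarely against the orange sprung seal plate until the plate is about half-way in (about 9 N, its pointer in the green zone). Finish while still holding it there with that steady push, as a third hand for a colleague who will tighten the clamps; never ram the plate, tip the holder over, or disturb the jar, the mortar and the steel die.

Things in the scene. Friction and masses are not known exactly. Their poses are not given: they have to be found in the camera images.
- dock: Fixed storage dock; origin on the bench, +y = ejecting direction. Grey base 90 (x) x 164 (y) mm, top at 10 mm. White-walled tunnel, clear roof (top 68 mm), y -28 to +24 mm, 53 mm wide inside, mouth at y +24; beyond it an open apron to a 5 mm high lip at y +98. The holder starts inside the tunnel, out of a gripper's reach, its 24 mm thickness along y, 50 mm width along x.
- ejector (a joint): Dock's spring ejector slide, m: 0 = out (rest), 0.055 = fully in. Moves along dock +y as its black pad is pushed: 2.5 N to start, 7 N fully in, plus 1 N for the holder, which it pushes ahead. It springs back when let go; the holder stays where it was pushed, its centre at dock y +59 mm after a full stroke.
- ejector_pad (a point): Centre of the outer face (facing dock -y) of the black push pad, moving with the slide. Pad 40 mm wide (dock x), 12 mm thick, from 12 to 56 mm above the bench; the point is 34 mm above the bench, at dock x 0, y -103 mm at rest. Fully in, 8 mm is left between pad and tunnel.
- holder_center (a point): Centre of the blue cell holder, a block 50 mm wide (its x) x 24 mm thick (its y) x 50 mm tall, about 0.11 to 0.22 kg; a round amber window in each of its two 50 x 50 faces, which face its +y and -y and are alike. The centre is 25 mm above its foot: 35 mm above the bench when it stands on the dock, 33 mm on the mount's bed.
- holder: The same cell holder; this origin is at the centre of its underside. Axes as for its centre.
- mount: Fixed cell mount; origin on the bench below the seal plate's front face at rest, +x = pressing direction. Dark bed x -85 to +65, y -60 to +60 mm, top at 8 mm, yellow centre line along x. Behind the plate a white housing (x 26 to 56, 46 mm wide, top 52 mm) and two clamp posts with black nuts 22 mm wide at x 45, y +-46, tops 54 mm.
- seal_plate (a joint): Travel of the sprung seal plate along mount +x, m: 0 = out (rest), 0.016 = bottomed. The spring gives 4 N at the start of travel plus 0.6 N per mm (8.8 N at 8 mm). The black pointer on top moves over white (0 to 4 mm), green (4 to 12 mm) and red (12 to 16 mm).
- seal_face (a point): Centre of the front face (facing mount -x) of the orange seal plate, 44 mm wide (y) x 42 mm tall, from 12 to 54 mm above the bench; the point is 33 mm above the bench and moves with the plate.
- bottle: Amber jar, 52 mm across, 95 mm tall, a bystander; origin at the centre of its underside.
- mortar: White mortar bowl, 80 mm across, 45 mm tall, a bystander; origin at the centre of its underside.
- die: Steel pellet die, 54 mm across, 68 mm tall, a bystander; origin at the centre of its underside.
Not all that is in view belongs to the job. What is shaped like the dock but turquoise is not meant. What is shaped like the mount but turquoise is not meant.

How it is judged (in metres and radians):
On the way:
1. the ejector is pushed fully in and the holder is out on the apron (value of joint ejector above 0.048 m and y of holder_center in the frame of dock above 0.05 m and angle between holder_center's own z axis and vertical below 0.15 rad), for 0.1 s.
At the end, for the whole second after the job is handed in: The fingers still hold the holder, which stands upright (within 0.08 rad) on the mount's bed (foot within about 3 mm of it), centred within 7 mm of the yellow line, square to the seal plate within 0.09 rad, and presses the plate 4 to 12 mm in with a steady 5 to 13 N, through the last second (y of holder_center in the frame of mount between -0.007 and 0.007 m and z of holder_center in the frame of mount between 0.03 and 0.037 m and angle between the y axis of holder_center and the x axis of mount, either way round below 0.09 rad and angle between holder_center's own z axis and vertical below 0.08 rad and value of joint seal_plate between 0.004 and 0.012 m and velocity of joint seal_plate between -0.01 and 0.01 m/s and contact force between holder and seal_plate_c0 between 5 and 13 N and contact force between the fingers and holder above 1 N); the arm keeps its last pose, push and grip.
It fails at once if the seal plate is rammed: more than 30 N between holder and plate (contact force between holder and seal_plate_c0 above 30 N).
It fails at once if the holder is tipped over (angle between holder_center's own z axis and vertical above 0.6 rad).
It fails at once if the jar, mortar or die is disturbed (moved more than 30 mm) (distance of any of bottle, mortar, die from where it was at the start of the episode above 0.03 m).
It also fails if it takes over 58 s, if anything falls off the work surface, if the arm or the gripper's body presses on something with over 40 N, if the wrist force passes 120 N, or if a joint passes its speed limit or range.

### The arm

A 6-joint arm with a two-finger parallel gripper is mounted at the origin on the work surface. World frame = base frame: x ahead of the robot, y to its left, z up, the work surface at z = 0. Lengths are in mm, angles in degrees, forces in N, time in s.
With the tool pointing down it reaches from about 375 to 925 mm from the base axis. Payload 5.7 kg.
Tool frame: the origin (TCP) lies on the centre line of the jaws, within the pads' length; the fingertips stand 19 mm ahead of it and the grasp point (between the pads) is the TCP; z points along the fingers, y is the line along which they close (so a half turn about z gives the same grasp; the last joint's range is limited). The gripper opens to 88 mm and grips with 3 to 60 N. Pads are 20 mm wide; open, the fingers measure 115 mm over their backs; the gripper's body (75 mm by 178 mm) begins 61 mm behind the grasp point.
Start: joints at [70.411, 20.558, 86.54, -0, 72.909, -6.595], TCP at [134.912, 584.605, 241.623] pointing down, gripper open.
Joint ranges: [-170.27, 170.27], [-57.76, 135], [12.27, 136.19], [-55.21, 235.2], [11.17, 155.16], [-170.74, 170.74]. Speed limits (degrees/s): [136.94, 136.94, 180, 180, 180, 180].

### API

Orientations are given as a 3x3 rotation matrix whose columns are the frame's x, y, z axes.
In Python, from cell import r gives the robot as it stands.
- The arm moves only by the tool arm_command, never from a script. Its argument "deltas" is a list of rows, each an object of numbers: "gripper": the opening, from 0 (shut) to 1 (fully open); "dx", "dy", "dz": the shift along the tool's x, y, z in cm; "rx", "ry", "rz": the turn, a rotation vector about the tool's x, y, z in degrees. A call has 1 to 10 rows; each row shifts and turns the commanded pose from where the row before left it, along the tool's axes as they then stand; what a row does not reach is not made up. A row lasts 1/12 s, in which the tool goes at most 41.7 mm and 7.16 degrees, less where a joint would pass 70% of its speed; a pose out of reach is approached as far as the arm can. A call with a gripper value outside its range is refused whole. The fingers move at their own pace and stop on an object; "newtons" is the grip in N (left out, the last holds). Time passes only in rows, so rows that do not move let the fingers close. It gives the time, the measured TCP pose, the force, the opening and the grip force at its end, in the units of the state.
- r.state(): the state, without advancing time (a new reading comes with each control period).
- r.read_camera(name): name is "scene" or "top"; returns the picture (384x512x3 uint8, blue, green, red); there is no depth.
- r.camera_model(name): a dict with "fx", "fy", "cx", "cy" (pixels), "R" (3x3) and "t" (3): a world point X has camera coordinates R X + t. Camera axes: x right, y down, z forward; pixel columns grow to the right and rows downward; lengths in mm; the calibration is good to about 2 mm. A picture is of the moment at which its call begins. camera_model takes no time and is no camera call.
- r.close_job(): hands the job in; it is judged then, once.
Trained networks look in the newest picture that a camera, given by its name, has taken for a name from the list of things; names that differ only in an ending like _2 or _b are one class to them, and where a whole thing is asked for, a point or a joint stands for the part that bears it (a point fixed in the world has none). Each returns a list of dicts, best first, with "p" (0 to 1); they miss things now and then, are a little off and sometimes report something else, mostly with a low value. They report only what shows in the picture. A call takes as long as a camera call. They do not tell look-alikes from the thing itself.
- r.find_in(camera, name): "box" ([left, top, right, bottom] as shares, 0 to 1, of the picture: columns of its width, rows of its height, round what is visible of it).
The state is a dict: "t": time; "joint_pos": joint angles; "joint_vel": joint speeds; "tau": joint torques, N m; "ee_pos": TCP position; "eef_rot": TCP orientation; "contact_force": force on the tool from outside, world axes, zero at the start; "wrist_torque": the same for the moment, N m; "finger_gap": finger opening in mm; "finger_force": force on a finger pad.
Only numpy, scipy, OpenCV 4.12 (cv2) and the standard library are available. Lean on these libraries where they do the work, as an engineer would, in place of code of your own. Each camera call takes 0.05 s, during which the arm holds its last target. There are 200 camera calls.

## Working session

There is one attempt and no reset: what is moved stays moved. The work goes in short steps, Python scripts to look and compute and a tool call to move; the robot and the scene stay as the last step left them, time stands still between calls to the robot, and variables do not carry over. Pictures are saved under pics/ and viewed, at most 10 in all, crops included, and the job is handed in when it is done.

Besides the shell and the picture viewer there is one more tool, called after "Request:" as name([rows], argument=value, ...), one row to a line, values as JSON. arm_command: Moves the arm, as the interface text tells. Its arguments: {"type":"object","properties":{"deltas":{"type":"array","items":{"type":"object","properties":{"gripper":{"type":"number"},"dx":{"type":"number"},"dy":{"type":"number"},"dz":{"type":"number"},"rx":{"type":"number"},"ry":{"type":"number"},"rz":{"type":"number"}}}},"newtons":{"type":"number"}},"required":["deltas"]}

```bash
ls; mkdir -p pics
python3 - <<'E'
from cell import r
import cv2
for c in("scene","top"):
    im=r.read_camera(c); cv2.imwrite(f"pics/{c}0.png",im)
    m=r.camera_model(c); print(c,m)
    for n in("dock","ejector_pad","holder","mount","seal_plate","bottle","mortar","die"):
        print(n,[([round(a*b) for a,b in zip(d["box"],(512,384,512,384))],round(d["p"],2)) for d in r.find_in(c,n)][:3])
print(r.state())
E
```

```text
pics
scene {'fx': 390.9297191134378, 'fy': 390.9297191134378, 'cx': 260.70590806934763, 'cy': 188.96472887133518, 'R': array([[-0.78537139,  0.61884064,  0.01510122],
       [ 0.50006967,  0.64864007, -0.57375638],
       [-0.36485902, -0.44306018, -0.81888678]]), 't': array([ 410.14827592, -233.36454053, 1099.36817481])}
dock [([242, 71, 301, 140], 0.86), ([178, 103, 234, 184], 0.81)]
ejector_pad [([178, 105, 195, 123], 0.75), ([244, 72, 275, 106], 0.63)]
holder [([194, 134, 214, 154], 0.7)]
mount [([226, 317, 331, 383], 0.9), ([285, 223, 375, 294], 0.66), ([221, 265, 253, 311], 0.61)]
seal_plate [([259, 353, 281, 382], 0.85), ([315, 238, 337, 262], 0.69)]
bottle [([220, 264, 252, 311], 0.78)]
mortar [([131, 181, 164, 216], 0.64)]
die [([174, 243, 202, 273], 0.97)]
top {'fx': 348.84141321662077, 'fy': 348.84141321662077, 'cx': 254.56454837101748, 'cy': 184.86035437928328, 'R': array([[ 0.02114785, -0.99964917,  0.01594709],
       [-0.99583809, -0.02247625, -0.08832507],
       [ 0.08865252, -0.01401283, -0.99596404]]), 't': array([-13.69061306, 526.54661909, 936.37322064])}
dock [(
[... 582 characters left out ...]
    7.29089235e+01, -6.59461160e+00]), 'joint_vel': array([-0.00973222, -0.05972198,  0.0199294 , -0.04017484,  0.08264215,
       -0.04378334]), 'tau': array([-6.04135712e-04, -5.15316761e+01, -2.71128702e+01,  6.75501907e-02,
        2.43939261e-02, -7.95520492e-06]), 'ee_pos': array([134.92932436, 584.60323756, 241.6540977 ]), 'eef_rot': array([[-9.74386536e-01,  2.24879700e-01, -1.00784480e-05],
       [ 2.24879700e-01,  9.74386534e-01, -5.45459788e-05],
       [-2.44597934e-06, -5.54153056e-05, -9.99999998e-01]]), 'contact_force': array([0.89009772, 0.74083377, 0.09895911]), 'wrist_torque': array([0.02157238, 0.04872947, 0.01036177]), 'finger_force': 0.0, 'finger_gap': 88.0134831385789}
```

Run:
```python
import cv2,numpy as np
t=cv2.imread("pics/top0.png");s=cv2.imread("pics/scene0.png")
a=cv2.resize(t[75:290,105:390],None,fx=2.8,fy=2.8,interpolation=cv2.INTER_CUBIC)
cv2.imwrite("pics/topc.png",a)
b=cv2.resize(s[60:384,120:390],None,fx=1.85,fy=1.85,interpolation=cv2.INTER_CUBIC)
cv2.imwrite("pics/scenec.png",b);print(a.shape,b.shape)
```

```text
(602, 798, 3) (599, 500, 3)
```

View pics/topc.png

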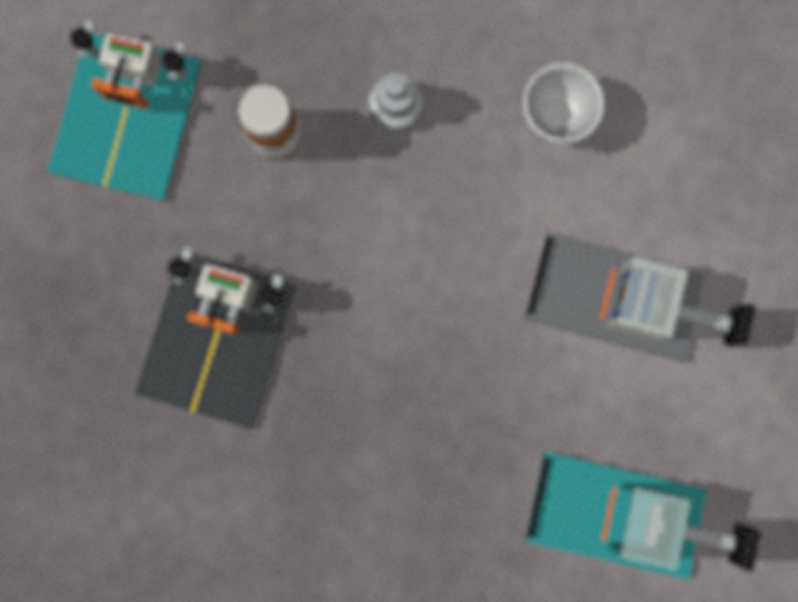

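View pics/scenec.png

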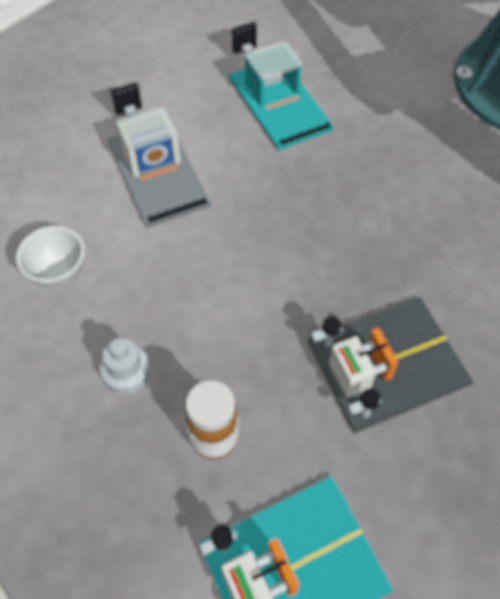

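The grey dock is at top-crop (610,297), scene-crop (155,165), and the blue holder shows in its tunnel. The other dock, at (615,515), is turquoise. The dark mount is at top-crop (215,340), scene-crop (390,360); the other, at (125,115), is turquoise. The grey dock and dark mount fit the description. Next I'll fit their poses.

```bash
cat > h.py <<'E'
import numpy as np,cv2
from scipy.optimize import least_squares
from cell import r
def proj(c,X):
    m=r.camera_model(c); p=np.atleast_2d(X)@m["R"].T+m["t"]
    return p[:,:2]/p[:,2:]*[m["fx"],m["fy"]]+[m["cx"],m["cy"]]
def world(q,L):
    L=np.array(L,float);c,s=np.cos(q[2]),np.sin(q[2])
    return np.c_[L[:,:2]@np.array([[c,s],[-s,c]])+q[:2],L[:,2]]
def fit(obs,q0):  # obs: (cam, local pt, pixel)
    f=lambda q:np.concatenate([proj(c,world(q,[l]))[0]-p for c,l,p in obs])
    s=least_squares(f,q0,x_scale=[100,100,1],loss="soft_l1");return s.x,s.fun.reshape(-1,2)
E
python3 - <<'E'
from h import *
T=lambda u,v:np.array([u,v])/2.8+[105,75]-.3
S=lambda u,v:np.array([u,v])/1.85+[120,60]-.2
dock=[("top",[-45,98,12],T(528,315)),("top",[45,98,12],T(550,236)),("top",[-45,-66,10],T(692,359)),
("scene",[-45,98,12],S(208,203)),("scene",[45,98,12],S(149,221)),("top",[0,-97,56],T(740,325)),("scene",[0,-97,56],S(125,88))]
mount=[("top",[-85,60,8],T(137,393)),("top",[-85,-60,8],T(256,429)),("top",[65,-60,8],T(297,282)),("top",[-85,0,8],T(193,412)),
("scene",[-85,60,8],S(420,298)),("scene",[-85,-60,8],S(472,381)),("scene",[65,-60,8],S(355,431)),("scene",[-85,0,8],S(446,338))]
for n,o,q0 in(("dock",dock,[500,-150,0]),("mount",mount,[500,150,0])):
    q,e=fit(o,q0);print(n,q[:2].round(1),np.degrees(q[2]).round(2));print(e.round(1).tolist())
    if n=="dock":
        print("pad",world(q,[[0,-103,34]]),"holder out",world(q,[[0,59,35]]))
    img=cv2.imread("pics/top0.png");big=cv2.resize(img,None,fx=4,fy=4,interpolation=cv2.INTER_CUBIC)
E
```

```text
dock [ 540.5 -216.2] -13.84
[[-0.0, 1.2], [0.1, -1.4], [-1.9, 0.8], [1.1, -1.8], [-2.3, 0.5], [1.2, -0.9], [0.3, 0.4]]
pad [[ 515.85893025 -316.21332038   34.        ]] holder out [[ 554.6112927  -158.91661219   35.        ]]
mount [503.3 197.6] -14.38
[[-0.9, 0.8], [-1.6, -0.3], [-1.0, 0.1], [0.0, -0.1], [29.2, 45.0], [-28.9, -45.8], [-26.0, -48.8], [-0.4, -0.4]]
```

Run:
```python
from h import *
T=lambda u,v:np.array([u,v])/2.8+[105,75]-.3
S=lambda u,v:np.array([u,v])/1.85+[120,60]-.2
mount=[("top",[-85,60,8],T(137,393)),("top",[-85,-60,8],T(256,429)),("top",[65,-60,8],T(297,282)),("top",[-85,0,8],T(193,412)),
("scene",[-85,-60,8],S(420,298)),("scene",[-85,60,8],S(472,381)),("scene",[65,60,8],S(355,431)),("scene",[-85,0,8],S(446,338))]
q,e=fit(mount,[500,150,0]);print(q[:2].round(1),np.degrees(q[2]).round(2));print(e.round(1).tolist())
im=cv2.imread("pics/top0.png")
for n,b in(("bottle",(187,105,212,132)),("die",(237,100,253,121)),("mortar",(289,101,322,124))):
    m=r.camera_model("top");d=m["R"].T@np.array([((b[0]+b[2])/2-m["cx"])/m["fx"],((b[1]+b[3])/2-m["cy"])/m["fy"],1]);o=-m["R"].T@m["t"]
    print(n,(o+d*(40-o[2])/d[2]).round())
# joints/plan helper
t=np.radians(-13.84)
print("dock y",-np.sin(t),np.cos(t))
```

```text
[503.2 196.1] -15.22
[[-0.6, 0.4], [-1.5, -0.1], [-0.2, 0.6], [0.1, -0.2], [-0.6, -1.1], [0.5, 0.2], [-0.6, 0.3], [-0.6, -0.5]]
bottle [705. 153.  40.]
die [730.  29.  40.]
mortar [ 729. -138.   40.]
dock y 0.23921137902088924 0.9709675154952015
```

Request:
arm_command([
  {"dx": -2.9,"dy": -2.4,"gripper": 0},
  {"dx": -2.9,"dy": -2.4,"gripper": 0},
  {"dx": -2.9,"dy": -2.4,"gripper": 0},
  {"dx": -2.9,"dy": -2.4,"gripper": 0},
  {"dx": -2.9,"dy": -2.4,"gripper": 0},
  {"dx": -2.9,"dy": -2.4,"gripper": 0},
  {"dx": -2.9,"dy": -2.4,"gripper": 0},
  {"dx": -2.9,"dy": -2.4,"gripper": 0},
  {"dx": -2.9,"dy": -2.4,"gripper": 0},
  {"dx": -2.9,"dy": -2.4,"gripper": 0},
])

```text
validation failed for argument at $.de...
```

Request:
arm_command([
  {"dx": -2.9,"dy": -2.4},
  {"dx": -2.9,"dy": -2.4},
  {"dx": -2.9,"dy": -2.4},
  {"dx": -2.9,"dy": -2.4},
  {"dx": -2.9,"dy": -2.4},
  {"dx": -2.9,"dy": -2.4},
  {"rz": 7},
  {"rz": 7},
  {"rz": 7},
  {"rz": 7},
])

```text
validation failed for argument at $.de...
```

Request:
arm_command([
  {"rz": 7},
  {"rz": 7},
  {"rz": 7},
  {"rz": 7},
  {"rz": 7},
  {"rz": 7},
  {"rz": 7},
  {"rz": 7},
  {"rz": 6.8},
  {},
])

```text
validation failed for argument at $.de...
```

Request:
arm_command([
  {"dx": -2.9,"dy": -2.4,"dz": 0,"rx": 0,"ry": 0,"rz": 0,"gripper": 0},
])

```text
t: 0.98
ee_pos: [155.9, 558.8, 241.8]
eef_rot: [[-0.975, 0.222, -0.001], [0.222, 0.975, 0.004], [0.002, 0.004, -1.0]]
contact_force: [0.9, 0.6, 0.1]
finger_gap: 83.7
finger_force: 0.0
```

Request:
arm_command([
  {"dx": -2.9,"dy": -2.4,"dz": 0,"rx": 0,"ry": 0,"rz": 0,"gripper": 0},
  {"dx": -2.9,"dy": -2.4,"dz": 0,"rx": 0,"ry": 0,"rz": 0,"gripper": 0},
  {"dx": -2.9,"dy": -2.4,"dz": 0,"rx": 0,"ry": 0,"rz": 0,"gripper": 0},
  {"dx": -2.9,"dy": -2.4,"dz": 0,"rx": 0,"ry": 0,"rz": 0,"gripper": 0},
  {"dx": -2.9,"dy": -2.4,"dz": 0,"rx": 0,"ry": 0,"rz": 0,"gripper": 0},
  {"dx": -2.9,"dy": -2.4,"dz": 0,"rx": 0,"ry": 0,"rz": 0,"gripper": 0},
  {"dx": -2.9,"dy": -2.4,"dz": 0,"rx": 0,"ry": 0,"rz": 0,"gripper": 0},
  {"dx": -2.9,"dy": -2.4,"dz": 0,"rx": 0,"ry": 0,"rz": 0,"gripper": 0},
  {"dx": -2.9,"dy": -2.4,"dz": 0,"rx": 0,"ry": 0,"rz": 0,"gripper": 0},
  {"dx": -2.9,"dy": -2.4,"dz": 0,"rx": 0,"ry": 0,"rz": 0,"gripper": 0},
])

```text
t: 1.82
ee_pos: [387.2, 254.1, 241.9]
eef_rot: [[-0.974, 0.225, 0.001], [0.225, 0.974, 0.0], [-0.001, 0.0, -1.0]]
contact_force: [0.6, 0.9, -0.8]
finger_gap: 17.8
finger_force: 0.0
```

Request:
arm_command([
  {"dx": -2.9,"dy": -2.4,"dz": 0,"rx": 0,"ry": 0,"rz": 0,"gripper": 0},
  {"dx": -2.9,"dy": -2.4,"dz": 0,"rx": 0,"ry": 0,"rz": 0,"gripper": 0},
  {"dx": -2.9,"dy": -2.4,"dz": 0,"rx": 0,"ry": 0,"rz": 0,"gripper": 0},
  {"dx": -2.9,"dy": -2.4,"dz": 0,"rx": 0,"ry": 0,"rz": 0,"gripper": 0},
  {"dx": 0,"dy": 0,"dz": 0,"rx": 0,"ry": 0,"rz": 7,"gripper": 0},
  {"dx": 0,"dy": 0,"dz": 0,"rx": 0,"ry": 0,"rz": 7,"gripper": 0},
  {"dx": 0,"dy": 0,"dz": 0,"rx": 0,"ry": 0,"rz": 7,"gripper": 0},
  {"dx": 0,"dy": 0,"dz": 0,"rx": 0,"ry": 0,"rz": 7,"gripper": 0},
  {"dx": 0,"dy": 0,"dz": 0,"rx": 0,"ry": 0,"rz": 7,"gripper": 0},
  {"dx": 0,"dy": 0,"dz": 0,"rx": 0,"ry": 0,"rz": 7,"gripper": 0},
])

```text
t: 2.65
ee_pos: [477.9, 135.9, 241.7]
eef_rot: [[-0.568, 0.823, 0.0], [0.823, 0.568, -0.0], [-0.0, 0.0, -1.0]]
contact_force: [-0.5, -0.2, -0.2]
finger_gap: 0.7
finger_force: 0.0
```

Request:
arm_command([
  {"dx": 0,"dy": 0,"dz": 0,"rx": 0,"ry": 0,"rz": 7,"gripper": 0},
  {"dx": 0,"dy": 0,"dz": 0,"rx": 0,"ry": 0,"rz": 7,"gripper": 0},
  {"dx": 0,"dy": 0,"dz": 0,"rx": 0,"ry": 0,"rz": 7,"gripper": 0},
  {"dx": 0,"dy": 0,"dz": 0,"rx": 0,"ry": 0,"rz": 7,"gripper": 0},
  {"dx": 0,"dy": 0,"dz": 0,"rx": 0,"ry": 0,"rz": 7,"gripper": 0},
  {"dx": 0,"dy": 0,"dz": 0,"rx": 0,"ry": 0,"rz": 7,"gripper": 0},
  {"dx": 0,"dy": 0,"dz": 0,"rx": 0,"ry": 0,"rz": 6.8,"gripper": 0},
  {"dx": 0,"dy": 0,"dz": 0,"rx": 0,"ry": 0,"rz": 0,"gripper": 0},
  {"dx": 0,"dy": 0,"dz": 0,"rx": 0,"ry": 0,"rz": 0,"gripper": 0},
])

```text
t: 3.4
ee_pos: [477.8, 136.0, 241.7]
eef_rot: [[0.235, 0.972, 0.0], [0.972, -0.235, -0.0], [-0.0, 0.0, -1.0]]
contact_force: [0.7, -0.0, -0.0]
finger_gap: 0.1
finger_force: 0.0
```

Request:
arm_command([
  {"dx": -3.54,"dy": 1.1,"dz": 0,"rx": 0,"ry": 0,"rz": 0,"gripper": 0},
  {"dx": -3.54,"dy": 1.1,"dz": 0,"rx": 0,"ry": 0,"rz": 0,"gripper": 0},
  {"dx": -3.54,"dy": 1.1,"dz": 0,"rx": 0,"ry": 0,"rz": 0,"gripper": 0},
  {"dx": -3.54,"dy": 1.1,"dz": 0,"rx": 0,"ry": 0,"rz": 0,"gripper": 0},
  {"dx": -3.54,"dy": 1.1,"dz": 0,"rx": 0,"ry": 0,"rz": 0,"gripper": 0},
  {"dx": -3.54,"dy": 1.1,"dz": 0,"rx": 0,"ry": 0,"rz": 0,"gripper": 0},
  {"dx": -3.54,"dy": 1.1,"dz": 0,"rx": 0,"ry": 0,"rz": 0,"gripper": 0},
  {"dx": -3.54,"dy": 1.1,"dz": 0,"rx": 0,"ry": 0,"rz": 0,"gripper": 0},
  {"dx": -3.54,"dy": 1.1,"dz": 0,"rx": 0,"ry": 0,"rz": 0,"gripper": 0},
  {"dx": -3.54,"dy": 1.1,"dz": 0,"rx": 0,"ry": 0,"rz": 0,"gripper": 0},
])

```text
t: 4.23
ee_pos: [500.0, -235.9, 241.8]
eef_rot: [[0.235, 0.972, 0.0], [0.972, -0.235, -0.0], [-0.0, 0.0, -1.0]]
contact_force: [-0.2, 0.8, 0.1]
finger_gap: 0.2
finger_force: 0.0
```

Request:
arm_command([
  {"dx": -3.54,"dy": 1.1,"dz": 0,"rx": 0,"ry": 0,"rz": 0,"gripper": 0},
  {"dx": -3.54,"dy": 1.1,"dz": 0,"rx": 0,"ry": 0,"rz": 0,"gripper": 0},
  {"dx": -3.54,"dy": 1.1,"dz": 0,"rx": 0,"ry": 0,"rz": 0,"gripper": 0},
  {"dx": 0,"dy": 0,"dz": 3.4,"rx": 0,"ry": 0,"rz": 0,"gripper": 0},
  {"dx": 0,"dy": 0,"dz": 3.4,"rx": 0,"ry": 0,"rz": 0,"gripper": 0},
  {"dx": 0,"dy": 0,"dz": 3.4,"rx": 0,"ry": 0,"rz": 0,"gripper": 0},
  {"dx": 0,"dy": 0,"dz": 3.4,"rx": 0,"ry": 0,"rz": 0,"gripper": 0},
  {"dx": 0,"dy": 0,"dz": 2.0,"rx": 0,"ry": 0,"rz": 0,"gripper": 0},
  {"dx": 0,"dy": 0,"dz": 0,"rx": 0,"ry": 0,"rz": 0,"gripper": 0},
])

```text
t: 4.98
ee_pos: [504.0, -342.7, 81.0]
eef_rot: [[0.235, 0.972, -0.007], [0.972, -0.235, 0.006], [0.004, -0.008, -1.0]]
contact_force: [-1.0, 0.6, 0.9]
finger_gap: 0.3
finger_force: 0.0
```

Run:
```python
from h import *
t=r.read_camera("top");s=r.read_camera("scene")
a=cv2.resize(t[140:290,270:410],None,fx=3.2,fy=3.2,interpolation=cv2.INTER_CUBIC)
b=cv2.resize(s[60:210,120:220],None,fx=3.2,fy=3.2,interpolation=cv2.INTER_CUBIC)
cv2.imwrite("pics/c1.png",np.hstack([a,b]))
```

```text
(no output)
```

View pics/c1.png

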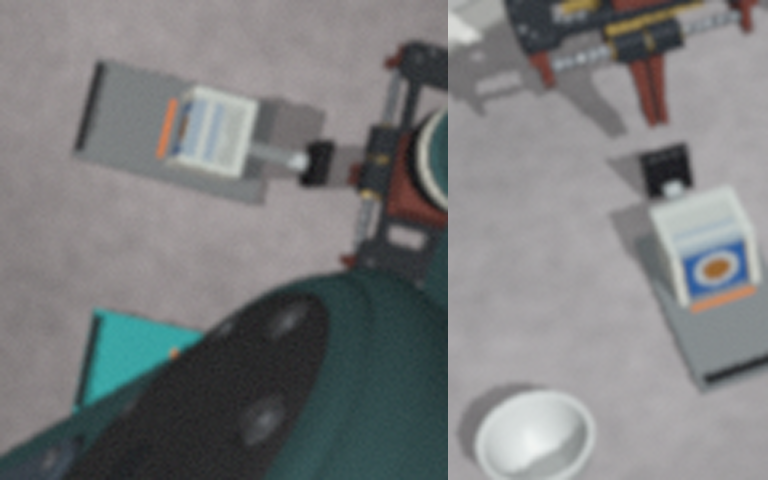

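Closed fingers at (355,175) in the left half, pad at (318,165), on the dock axis; the holder is still in the tunnel. I'll lower the arm and push.

Request:
arm_command([
  {"dx": 0,"dy": 0.5,"dz": 2.1,"rx": 0,"ry": 0,"rz": 0.2,"gripper": 0},
  {"dx": 0,"dy": 0,"dz": 2.0,"rx": 0,"ry": 0,"rz": 0,"gripper": 0},
  {"dx": 0,"dy": 0,"dz": 0,"rx": 0,"ry": 0,"rz": 0,"gripper": 0},
  {"dx": 0.8,"dy": 0,"dz": 0,"rx": 0,"ry": 0,"rz": 0,"gripper": 0},
  {"dx": 0.8,"dy": 0,"dz": 0,"rx": 0,"ry": 0,"rz": 0,"gripper": 0},
  {"dx": 0.8,"dy": 0,"dz": 0,"rx": 0,"ry": 0,"rz": 0,"gripper": 0},
  {"dx": 0.8,"dy": 0,"dz": 0,"rx": 0,"ry": 0,"rz": 0,"gripper": 0},
  {"dx": 0.8,"dy": 0,"dz": 0,"rx": 0,"ry": 0,"rz": 0,"gripper": 0},
  {"dx": 0,"dy": 0,"dz": 0,"rx": 0,"ry": 0,"rz": 0,"gripper": 0},
])

```text
t: 5.83
ee_pos: [522.8, -307.0, 46.6]
eef_rot: [[0.24, 0.971, 0.002], [0.971, -0.24, -0.003], [-0.002, 0.003, -1.0]]
contact_force: [-0.8, -3.9, 3.2]
finger_gap: 0.4
finger_force: 2.3
```

Request:
arm_command([
  {"dx": 0.7,"dy": 0,"dz": 0,"rx": 0,"ry": 0,"rz": 0,"gripper": 0},
  {"dx": 0.7,"dy": 0,"dz": 0,"rx": 0,"ry": 0,"rz": 0,"gripper": 0},
  {"dx": 0.7,"dy": 0,"dz": 0,"rx": 0,"ry": 0,"rz": 0,"gripper": 0},
  {"dx": 0.6,"dy": 0,"dz": 0,"rx": 0,"ry": 0,"rz": 0,"gripper": 0},
  {"dx": 0.3,"dy": 0,"dz": 0,"rx": 0,"ry": 0,"rz": 0,"gripper": 0},
  {"dx": 0,"dy": 0,"dz": 0,"rx": 0,"ry": 0,"rz": 0,"gripper": 0},
])

```text
t: 6.33
ee_pos: [529.7, -279.6, 46.4]
eef_rot: [[0.24, 0.971, 0.002], [0.971, -0.24, -0.004], [-0.003, 0.003, -1.0]]
contact_force: [-3.3, -6.4, 5.3]
finger_gap: 0.0
finger_force: 3.4
```

Request:
arm_command([
  {"dx": 0.3,"dy": 0,"dz": 0,"rx": 0,"ry": 0,"rz": 0,"gripper": 0},
  {"dx": 0.3,"dy": 0,"dz": 0,"rx": 0,"ry": 0,"rz": 0,"gripper": 0},
  {"dx": 0.1,"dy": 0,"dz": 0,"rx": 0,"ry": 0,"rz": 0,"gripper": 0},
  {"dx": 0,"dy": 0,"dz": 0,"rx": 0,"ry": 0,"rz": 0,"gripper": 0},
])

```text
t: 6.67
ee_pos: [530.0, -279.0, 46.7]
eef_rot: [[0.238, 0.971, 0.0], [0.971, -0.238, -0.013], [-0.012, 0.003, -1.0]]
contact_force: [-13.0, -29.1, 1.9]
finger_gap: 0.5
finger_force: 15.6
```

Run:
```python
from h import *
t=r.read_camera("top");s=r.read_camera("scene");st=r.state();print(st["ee_pos"],st["contact_force"])
a=cv2.resize(t[140:240,280:400],None,fx=4,fy=4,interpolation=cv2.INTER_CUBIC)
b=cv2.resize(s[90:190,160:240],None,fx=4,fy=4,interpolation=cv2.INTER_CUBIC)
cv2.imwrite("pics/c2.png",np.hstack([a,b]))
```

```text
[ 530.01966793 -279.04691664   46.66764404] [-13.28694867 -27.71159025   2.56114362]
```

View pics/c2.png

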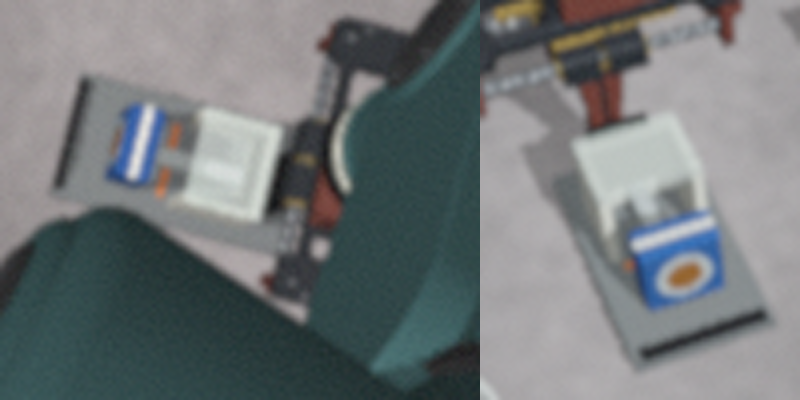

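The ejector hit its stop, with the force jumping to 30 N. The holder stands upright on the apron at left (138,143) and right (678,262). I'll back off, rise and open.

Request:
arm_command([
  {"dx": -2.5,"dy": 0,"dz": 0,"rx": 0,"ry": 0,"rz": 0,"gripper": 0},
  {"dx": -4,"dy": 0,"dz": 0,"rx": 0,"ry": 0,"rz": 0,"gripper": 0},
  {"dx": -3,"dy": 0,"dz": 0,"rx": 0,"ry": 0,"rz": 0,"gripper": 0},
  {"dx": 0,"dy": 0,"dz": -4,"rx": 0,"ry": 0,"rz": 0,"gripper": 0},
  {"dx": 0,"dy": 0,"dz": -4,"rx": 0,"ry": 0,"rz": 0,"gripper": 1},
  {"dx": 0,"dy": 0,"dz": -4,"rx": 0,"ry": 0,"rz": 0,"gripper": 1},
  {"dx": 0,"dy": 0,"dz": -4,"rx": 0,"ry": 0,"rz": 0,"gripper": 1},
  {"dx": 0,"dy": 0,"dz": 0,"rx": 0,"ry": 0,"rz": 0,"gripper": 1},
  {"dx": 0,"dy": 0,"dz": 0,"rx": 0,"ry": 0,"rz": 0,"gripper": 1},
])

```text
t: 7.52
ee_pos: [509.2, -364.3, 208.3]
eef_rot: [[0.241, 0.97, 0.005], [0.97, -0.241, -0.004], [-0.002, 0.006, -1.0]]
contact_force: [0.1, -0.1, -0.7]
finger_gap: 30.3
finger_force: 0.0
```

Run:
```python
from h import *
t=r.read_camera("top");s=r.read_camera("scene");st=r.state();print(st["ee_pos"],st["contact_force"],st["finger_gap"])
cv2.imwrite("pics/t3.png",t);cv2.imwrite("pics/s3.png",s)
for c in("top","scene"):print([(np.multiply(d["box"],(512,384,512,384)).round(),d["p"]) for d in r.find_in(c,"holder")][:2])
a=cv2.resize(t[145:205,280:350],None,fx=7,fy=7,interpolation=cv2.INTER_CUBIC)
b=cv2.resize(s[120:180,185:225],None,fx=7,fy=7,interpolation=cv2.INTER_CUBIC)
cv2.imwrite("pics/c3.png",np.hstack([a,b]))
```

```text
[ 507.11108886 -362.61207843  204.384625  ] [-1.15901328 -0.3141406  -0.65018619] 38.09811896765515
[(array([306., 166., 320., 186.]), 0.61), (array([286., 101., 320., 128.]), 0.4)]
[(array([199., 142., 221., 168.]), 0.62), (array([178., 102., 207., 146.]), 0.17)]
```

View pics/c3.png

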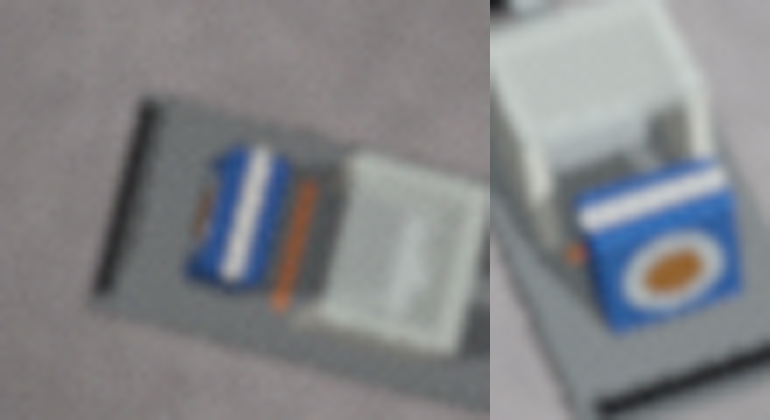

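Run:
```python
from h import *
T=lambda u,v:np.array([u,v])/7+[280,145]-.4
S=lambda u,v:np.array([u-490,v])/7+[185,120]-.4
o=[("top",[25,0,60],T(262,150)),("top",[-25,0,60],T(234,278)),("scene",[25,0,60],S(582,215)),("scene",[-25,0,60],S(722,180)),
("scene",[25,12,10],S(612,330)),("scene",[-25,12,10],S(742,292))]
q,e=fit(o,[555,-159,-.24]);print(q[:2].round(1),np.degrees(q[2]).round(2));print(e.round(1).tolist())
for c in("top","scene"):
    qc,e=fit([k for k in o if k[0]==c],q);print(c,qc)
d=[("top",[-45,98,12],T(95,297)),("top",[45,98,12],T(145,100)),("top",[26.5,24,68],T(362,152)),("top",[-26.5,24,68],T(322,318))]
q2,e=fit(d,[540,-216,-.24]);print("dock",q2[:2],np.degrees(q2[2]),e.round(1).tolist(),world(q2,[[0,59,35]]))
st=r.state();R=st["eef_rot"];D=np.r_[q[:2],35]-st["ee_pos"];print(st["ee_pos"],R.T@D,np.degrees(np.arctan2(R[1,1],R[0,1])))
```

```text
[ 552.9 -163.4] -15.01
[[1.0, 0.2], [0.1, -0.1], [0.0, 0.5], [0.2, -0.7], [-0.3, 1.0], [0.5, 0.3]]
top [ 5.53018630e+02 -1.61941161e+02 -2.07920375e-01]
scene [ 5.52518241e+02 -1.64238689e+02 -2.92911172e-01]
dock [ 541.11177914 -217.16013535] -13.06309494233263 [[0.5, 1.7], [0.9, -1.1], [-1.4, 1.5], [-0.3, -2.8]] [[ 554.44718972 -159.68695182   35.        ]]
[ 506.52815686 -362.40617395  202.95480994] [204.02140754  -2.52105045 168.32575879] -13.977530108284464
```

Request:
arm_command([
  {"dx": 4.08,"dy": -0.05,"dz": 0,"rx": 0,"ry": 0,"rz": 0,"gripper": 1},
  {"dx": 4.08,"dy": -0.05,"dz": 0,"rx": 0,"ry": 0,"rz": 0,"gripper": 1},
  {"dx": 4.08,"dy": -0.05,"dz": 0,"rx": 0,"ry": 0,"rz": 0,"gripper": 1},
  {"dx": 4.08,"dy": -0.05,"dz": 0,"rx": 0,"ry": 0,"rz": 0,"gripper": 1},
  {"dx": 4.08,"dy": -0.05,"dz": 0,"rx": 0,"ry": 0,"rz": 0,"gripper": 1},
  {"dx": 0,"dy": 0,"dz": 3.5,"rx": 0,"ry": 0,"rz": 0,"gripper": 1},
  {"dx": 0,"dy": 0,"dz": 3.5,"rx": 0,"ry": 0,"rz": 0,"gripper": 1},
  {"dx": 0,"dy": 0,"dz": 0,"rx": 0,"ry": 0,"rz": 0,"gripper": 1},
  {"dx": 0,"dy": 0,"dz": 0,"rx": 0,"ry": 0,"rz": 0,"gripper": 1},
])

```text
t: 8.47
ee_pos: [551.9, -163.8, 132.1]
eef_rot: [[0.241, 0.97, -0.007], [0.97, -0.241, 0.003], [0.001, -0.007, -1.0]]
contact_force: [0.4, -0.4, -0.1]
finger_gap: 88.0
finger_force: 0.0
```

Request:
arm_command([
  {"dx": 0,"dy": 0,"dz": 3.2,"rx": 0,"ry": 0,"rz": 0,"gripper": 1},
  {"dx": 0,"dy": 0,"dz": 3.2,"rx": 0,"ry": 0,"rz": 0,"gripper": 1},
  {"dx": 0,"dy": 0,"dz": 3.2,"rx": 0,"ry": 0,"rz": 0,"gripper": 1},
  {"dx": 0,"dy": 0,"dz": 0,"rx": 0,"ry": 0,"rz": 0,"gripper": 1},
  {"dx": 0,"dy": 0,"dz": 0,"rx": 0,"ry": 0,"rz": 0,"gripper": 1},
])

```text
t: 8.88
ee_pos: [553.9, -165.5, 38.7]
eef_rot: [[0.243, 0.97, -0.002], [0.97, -0.243, 0.001], [0.0, -0.002, -1.0]]
contact_force: [0.1, -0.6, 0.1]
finger_gap: 87.9
finger_force: 0.0
```

Request:
arm_command([
  {"dx": 0,"dy": 0,"dz": 0,"rx": 0,"ry": 0,"rz": 0,"gripper": 0},
  {"dx": 0,"dy": 0,"dz": 0,"rx": 0,"ry": 0,"rz": 0,"gripper": 0},
  {"dx": 0,"dy": 0,"dz": 0,"rx": 0,"ry": 0,"rz": 0,"gripper": 0},
  {"dx": 0,"dy": 0,"dz": 0,"rx": 0,"ry": 0,"rz": 0,"gripper": 0},
  {"dx": 0,"dy": 0,"dz": 0,"rx": 0,"ry": 0,"rz": 0,"gripper": 0},
  {"dx": 0,"dy": 0,"dz": 0,"rx": 0,"ry": 0,"rz": 0,"gripper": 0},
  {"dx": 0,"dy": 0,"dz": 0,"rx": 0,"ry": 0,"rz": 0,"gripper": 0},
  {"dx": 0,"dy": 0,"dz": 0,"rx": 0,"ry": 0,"rz": 0,"gripper": 0},
], newtons=40)

```text
t: 9.55
ee_pos: [554.4, -165.1, 39.2]
eef_rot: [[0.242, 0.97, 0.0], [0.97, -0.242, -0.0], [-0.0, 0.0, -1.0]]
contact_force: [-1.4, 0.8, 5.6]
finger_gap: 49.7
finger_force: 40.0
```

Request:
arm_command([
  {"dx": 0,"dy": 0,"dz": -1,"rx": 0,"ry": 0,"rz": 0,"gripper": 0},
  {"dx": 0,"dy": 0,"dz": -3,"rx": 0,"ry": 0,"rz": 0,"gripper": 0},
  {"dx": 0,"dy": 0,"dz": -3,"rx": 0,"ry": 0,"rz": 0,"gripper": 0},
  {"dx": 0,"dy": 0,"dz": -3,"rx": 0,"ry": 0,"rz": 0,"gripper": 0},
  {"dx": 0,"dy": 0,"dz": 0,"rx": 0,"ry": 0,"rz": 0,"gripper": 0},
  {"dx": 0,"dy": 0,"dz": 0,"rx": 0,"ry": 0,"rz": 0,"gripper": 0},
])

```text
t: 10.05
ee_pos: [555.6, -165.6, 140.7]
eef_rot: [[0.242, 0.97, 0.004], [0.97, -0.242, -0.002], [-0.001, 0.004, -1.0]]
contact_force: [0.1, 0.7, -2.2]
finger_gap: 49.6
finger_force: 40.0
```

Request:
arm_command([
  {"dx": 3.39,"dy": -1.84,"dz": 0,"rx": 0,"ry": 0,"rz": 0,"gripper": 0},
  {"dx": 3.39,"dy": -1.84,"dz": 0,"rx": 0,"ry": 0,"rz": 0,"gripper": 0},
  {"dx": 3.39,"dy": -1.84,"dz": 0,"rx": 0,"ry": 0,"rz": 0,"gripper": 0},
  {"dx": 3.39,"dy": -1.84,"dz": 0,"rx": 0,"ry": 0,"rz": 0,"gripper": 0},
  {"dx": 3.39,"dy": -1.84,"dz": 0,"rx": 0,"ry": 0,"rz": 0,"gripper": 0},
  {"dx": 3.39,"dy": -1.84,"dz": 0,"rx": 0,"ry": 0,"rz": 0,"gripper": 0},
  {"dx": 3.39,"dy": -1.84,"dz": 0,"rx": 0,"ry": 0,"rz": 0,"gripper": 0},
  {"dx": 3.39,"dy": -1.84,"dz": 0,"rx": 0,"ry": 0,"rz": 0,"gripper": 0},
  {"dx": 3.39,"dy": -1.84,"dz": 0,"rx": 0,"ry": 0,"rz": 0,"gripper": 0},
  {"dx": 3.39,"dy": -1.84,"dz": 0,"rx": 0,"ry": 0,"rz": 0,"gripper": 0},
])

```text
t: 10.88
ee_pos: [455.6, 209.6, 137.1]
eef_rot: [[0.242, 0.97, -0.003], [0.97, -0.242, -0.001], [-0.002, -0.003, -1.0]]
contact_force: [0.6, -0.2, -0.8]
finger_gap: 49.8
finger_force: 40.0
```

Request:
arm_command([
  {"dx": 0,"dy": 0,"dz": 0,"rx": 0,"ry": 0,"rz": -6.8,"gripper": 0},
  {"dx": 0,"dy": 0,"dz": 0,"rx": 0,"ry": 0,"rz": -6.8,"gripper": 0},
  {"dx": 0,"dy": 0,"dz": 0,"rx": 0,"ry": 0,"rz": -6.8,"gripper": 0},
  {"dx": 0,"dy": 0,"dz": 0,"rx": 0,"ry": 0,"rz": -6.8,"gripper": 0},
  {"dx": 0,"dy": 0,"dz": 0,"rx": 0,"ry": 0,"rz": -6.8,"gripper": 0},
  {"dx": 0,"dy": 0,"dz": 0,"rx": 0,"ry": 0,"rz": -6.8,"gripper": 0},
  {"dx": 0,"dy": 0,"dz": 0,"rx": 0,"ry": 0,"rz": -6.8,"gripper": 0},
  {"dx": 0,"dy": 0,"dz": 0,"rx": 0,"ry": 0,"rz": -6.8,"gripper": 0},
  {"dx": 0,"dy": 0,"dz": 0,"rx": 0,"ry": 0,"rz": -6.8,"gripper": 0},
  {"dx": 0,"dy": 0,"dz": 0,"rx": 0,"ry": 0,"rz": -6.8,"gripper": 0},
])

```text
t: 11.72
ee_pos: [456.3, 207.8, 137.0]
eef_rot: [[-0.813, 0.583, -0.004], [0.583, 0.813, -0.001], [0.002, -0.003, -1.0]]
contact_force: [-0.4, -0.3, -1.7]
finger_gap: 49.7
finger_force: 40.0
```

Request:
arm_command([
  {"dx": 0,"dy": 0,"dz": 0,"rx": 0,"ry": 0,"rz": -6.8,"gripper": 0},
  {"dx": 0,"dy": 0,"dz": 0,"rx": 0,"ry": 0,"rz": -6.8,"gripper": 0},
  {"dx": 0,"dy": 0,"dz": 0,"rx": 0,"ry": 0,"rz": -6.8,"gripper": 0},
  {"dx": 0,"dy": 0,"dz": 0,"rx": 0,"ry": 0,"rz": 0,"gripper": 0},
  {"dx": 0,"dy": 0,"dz": 0,"rx": 0,"ry": 0,"rz": 0,"gripper": 0},
  {"dx": 0,"dy": 0,"dz": 0,"rx": 0,"ry": 0,"rz": 0,"gripper": 0},
])

```text
t: 12.22
ee_pos: [457.1, 208.1, 137.9]
eef_rot: [[-0.962, 0.272, -0.002], [0.272, 0.962, -0.001], [0.001, -0.001, -1.0]]
contact_force: [0.5, -0.2, -0.9]
finger_gap: 50.2
finger_force: 40.0
```

Run:
```python
from h import *
t=r.read_camera("top");s=r.read_camera("scene");st=r.state();print(st["ee_pos"],st["eef_rot"].round(3),st["contact_force"],st["finger_gap"])
cv2.imwrite("pics/t4.png",t);cv2.imwrite("pics/s4.png",s)
a=cv2.resize(t[155:240,145:225],None,fx=5,fy=5,interpolation=cv2.INTER_CUBIC)
b=cv2.resize(s[215:300,280:360],None,fx=5,fy=5,interpolation=cv2.INTER_CUBIC)
cv2.imwrite("pics/c4.png",np.hstack([a,b]))
```

```text
[457.45494241 208.19979636 138.22440057] [[-0.963  0.271 -0.001]
 [ 0.271  0.963 -0.   ]
 [ 0.001 -0.001 -1.   ]] [ 0.45486139 -0.31913148 -1.78828309] 50.22030217582912
```

View pics/c4.png

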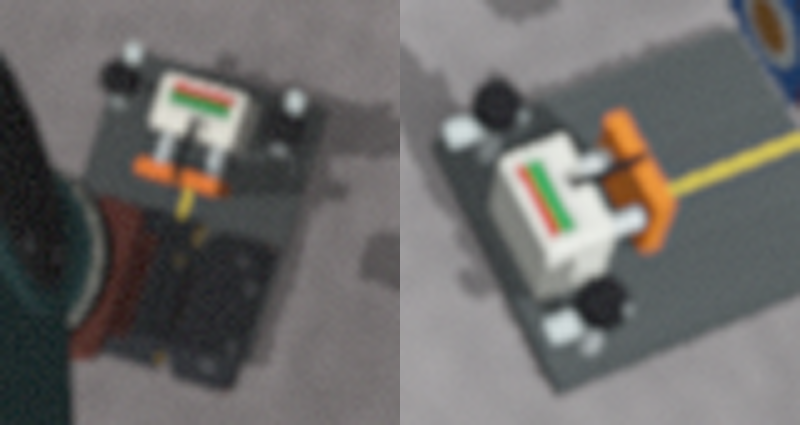

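Run:
```python
from h import *
T=lambda u,v:np.array([u,v])/2.8+[105,75]-.3
S=lambda u,v:np.array([u,v])/1.85+[120,60]-.2
A=lambda u,v:np.array([u,v])/5+[145,155]-.4
B=lambda u,v:np.array([u-400,v])/5+[280,215]-.4
o=[("top",[-85,60,8],T(137,393)),("top",[-85,-60,8],T(256,429)),("top",[65,-60,8],T(297,282)),("top",[-85,0,8],T(193,412)),
("scene",[-85,-60,8],S(420,298)),("scene",[-85,60,8],S(472,381)),("scene",[-85,0,8],S(446,338)),
("scene",[65,-60,8],B(435,142)),("scene",[65,60,8],B(560,392)),("top",[65,-60,8],A(328,103)),("top",[45,46,54],A(121,78)),("top",[45,-46,54],A(290,125)),("scene",[45,-46,54],B(497,103)),("scene",[45,46,54],B(603,300))]
q,e=fit(o,[500,150,0]);print(q[:2].round(1),np.degrees(q[2]).round(2));print(e.round(1).tolist())
# yellow line in scene pic at z=8
m=r.camera_model("scene");O=-m["R"].T@m["t"]
def bp(c,p,z):
    m=r.camera_model(c);O=-m["R"].T@m["t"];d=m["R"].T@np.array([(p[0]-m["cx"])/m["fx"],(p[1]-m["cy"])/m["fy"],1]);return (O+d*(z-O[2])/d[2])[:2]
L=[bp("scene",B(680,187),8),bp("scene",B(798,137),8),bp("top",T(193,412),8),bp("top",A(184,212),8)]
c,s=np.cos(q[2]),np.sin(q[2]);print("line in mount",[np.round(np.array([[c,s],[-s,c]])@(l-q[:2]),1).tolist() for l in L])
st=r.state();print("TCP in mount",np.array([[c,s],[-s,c]])@(st["ee_pos"][:2]-q[:2]),"yaw y",np.degrees(np.arctan2(*st["eef_rot"][1::-1,1]))-90-np.degrees(q[2]))
```

```text
[503.3 196.3] -15.13
[[-0.7, 0.4], [-1.6, -0.1], [-0.3, 0.5], [0.1, -0.2], [-0.6, -1.0], [0.6, 0.2], [-0.5, -0.5], [-1.1, 0.1], [-0.3, 0.2], [0.3, 0.7], [-0.6, -0.3], [-1.3, 0.1], [-0.2, -0.2], [-0.1, -0.4]]
line in mount [[-24.0, 0.0], [-82.8, -1.1], [-85.6, 0.1], [-14.1, 0.1]]
TCP in mount [-47.31877223  -0.45958521] yaw y -0.5946109198079803
```

Request:
arm_command([
  {"dx": 0,"dy": 0.05,"dz": 3,"rx": 0,"ry": 0,"rz": -0.5,"gripper": 0},
  {"dx": 0,"dy": 0,"dz": 3,"rx": 0,"ry": 0,"rz": 0,"gripper": 0},
  {"dx": 0,"dy": 0,"dz": 2.5,"rx": 0,"ry": 0,"rz": 0,"gripper": 0},
  {"dx": 0,"dy": 0,"dz": 1,"rx": 0,"ry": 0,"rz": 0,"gripper": 0},
  {"dx": 0,"dy": 0,"dz": 0,"rx": 0,"ry": 0,"rz": 0,"gripper": 0},
  {"dx": 0,"dy": 0,"dz": 0,"rx": 0,"ry": 0,"rz": 0,"gripper": 0},
  {"dx": 0,"dy": 0,"dz": 0,"rx": 0,"ry": 0,"rz": 0,"gripper": 0},
])

```text
t: 12.9
ee_pos: [459.0, 209.1, 44.7]
eef_rot: [[-0.965, 0.261, 0.002], [0.261, 0.965, 0.0], [-0.002, 0.001, -1.0]]
contact_force: [0.7, 0.8, -1.3]
finger_gap: 49.8
finger_force: 40.0
```

Request:
arm_command([
  {"dx": 0,"dy": 0,"dz": 0.3,"rx": 0,"ry": 0,"rz": 0,"gripper": 0},
  {"dx": 0,"dy": 0,"dz": 0.3,"rx": 0,"ry": 0,"rz": 0,"gripper": 0},
  {"dx": 0,"dy": 0,"dz": 0.05,"rx": 0,"ry": 0,"rz": 0,"gripper": 0},
  {"dx": 0,"dy": 0,"dz": 0,"rx": 0,"ry": 0,"rz": 0,"gripper": 0},
  {"dx": 0,"dy": 0,"dz": 0,"rx": 0,"ry": 0,"rz": 0,"gripper": 0},
  {"dx": 0,"dy": 0,"dz": 0,"rx": 0,"ry": 0,"rz": 0,"gripper": 0},
])

```text
t: 13.4
ee_pos: [458.0, 208.8, 37.3]
eef_rot: [[-0.966, 0.26, 0.0], [0.26, 0.966, -0.0], [-0.0, 0.0, -1.0]]
contact_force: [-0.2, 0.2, -1.3]
finger_gap: 49.9
finger_force: 40.0
```

Request:
arm_command([
  {"dx": -0.6,"dy": 0,"dz": 0,"rx": 0,"ry": 0,"rz": 0,"gripper": 0},
  {"dx": -0.6,"dy": 0,"dz": 0,"rx": 0,"ry": 0,"rz": 0,"gripper": 0},
  {"dx": -0.6,"dy": 0,"dz": 0,"rx": 0,"ry": 0,"rz": 0,"gripper": 0},
  {"dx": -0.5,"dy": 0,"dz": 0,"rx": 0,"ry": 0,"rz": 0,"gripper": 0},
  {"dx": -0.2,"dy": 0,"dz": 0,"rx": 0,"ry": 0,"rz": 0,"gripper": 0},
  {"dx": -0.2,"dy": 0,"dz": 0,"rx": 0,"ry": 0,"rz": 0,"gripper": 0},
  {"dx": 0,"dy": 0,"dz": 0,"rx": 0,"ry": 0,"rz": 0,"gripper": 0},
  {"dx": 0,"dy": 0,"dz": 0,"rx": 0,"ry": 0,"rz": 0,"gripper": 0},
  {"dx": 0,"dy": 0,"dz": 0,"rx": 0,"ry": 0,"rz": 0,"gripper": 0},
])

```text
t: 14.15
ee_pos: [484.5, 201.7, 37.3]
eef_rot: [[-0.966, 0.26, 0.001], [0.26, 0.966, -0.0], [-0.001, 0.0, -1.0]]
contact_force: [0.9, -1.5, 1.1]
finger_gap: 49.7
finger_force: 40.0
```

Request:
arm_command([
  {"dx": -0.2,"dy": 0,"dz": 0,"rx": 0,"ry": 0,"rz": 0,"gripper": 0},
  {"dx": -0.2,"dy": 0,"dz": 0,"rx": 0,"ry": 0,"rz": 0,"gripper": 0},
  {"dx": -0.2,"dy": 0,"dz": 0,"rx": 0,"ry": 0,"rz": 0,"gripper": 0},
  {"dx": -0.2,"dy": 0,"dz": 0,"rx": 0,"ry": 0,"rz": 0,"gripper": 0},
  {"dx": 0,"dy": 0,"dz": 0,"rx": 0,"ry": 0,"rz": 0,"gripper": 0},
  {"dx": 0,"dy": 0,"dz": 0,"rx": 0,"ry": 0,"rz": 0,"gripper": 0},
  {"dx": 0,"dy": 0,"dz": 0,"rx": 0,"ry": 0,"rz": 0,"gripper": 0},
])

```text
t: 14.73
ee_pos: [491.4, 199.7, 37.2]
eef_rot: [[-0.966, 0.26, -0.0], [0.26, 0.966, -0.0], [0.0, -0.0, -1.0]]
contact_force: [-2.8, -0.4, 6.1]
finger_gap: 50.1
finger_force: 40.0
```

Request:
arm_command([
  {"dx": -0.2,"dy": 0,"dz": 0,"rx": 0,"ry": 0,"rz": 0,"gripper": 0},
  {"dx": -0.2,"dy": 0,"dz": 0,"rx": 0,"ry": 0,"rz": 0,"gripper": 0},
  {"dx": -0.1,"dy": 0,"dz": 0,"rx": 0,"ry": 0,"rz": 0,"gripper": 0},
  {"dx": 0,"dy": 0,"dz": 0,"rx": 0,"ry": 0,"rz": 0,"gripper": 0},
  {"dx": 0,"dy": 0,"dz": 0,"rx": 0,"ry": 0,"rz": 0,"gripper": 0},
  {"dx": 0,"dy": 0,"dz": 0,"rx": 0,"ry": 0,"rz": 0,"gripper": 0},
])

```text
t: 15.23
ee_pos: [493.6, 198.9, 37.3]
eef_rot: [[-0.965, 0.261, -0.005], [0.261, 0.965, 0.0], [0.005, -0.001, -1.0]]
contact_force: [-9.4, 3.6, 11.7]
finger_gap: 50.1
finger_force: 40.0
```

Request:
arm_command([
  {"dx": -0.1,"dy": 0,"dz": -0.04,"rx": 0,"ry": 0,"rz": 0,"gripper": 0},
  {"dx": -0.1,"dy": 0,"dz": -0.03,"rx": 0,"ry": 0,"rz": 0,"gripper": 0},
  {"dx": -0.1,"dy": 0,"dz": 0,"rx": 0,"ry": 0,"rz": 0,"gripper": 0},
  {"dx": -0.1,"dy": 0,"dz": 0,"rx": 0,"ry": 0,"rz": 0,"gripper": 0},
  {"dx": 0,"dy": 0,"dz": 0,"rx": 0,"ry": 0,"rz": 0,"gripper": 0},
  {"dx": 0,"dy": 0,"dz": 0,"rx": 0,"ry": 0,"rz": 0,"gripper": 0},
  {"dx": 0,"dy": 0,"dz": 0,"rx": 0,"ry": 0,"rz": 0,"gripper": 0},
])

```text
t: 15.82
ee_pos: [496.9, 197.8, 37.3]
eef_rot: [[-0.965, 0.261, -0.006], [0.261, 0.965, 0.0], [0.006, -0.001, -1.0]]
contact_force: [-6.9, 4.8, 5.7]
finger_gap: 50.4
finger_force: 40.0
```

Run:
```python
from h import *
t=r.read_camera("top");s=r.read_camera("scene");st=r.state();print(st["ee_pos"],st["eef_rot"].round(3),st["contact_force"],st["finger_gap"])
cv2.imwrite("pics/t5.png",t);cv2.imwrite("pics/s5.png",s)
a=cv2.resize(t[160:210,165:215],None,fx=8,fy=8,interpolation=cv2.INTER_CUBIC)
b=cv2.resize(s[225:275,295:345],None,fx=8,fy=8,interpolation=cv2.INTER_CUBIC)
cv2.imwrite("pics/c5.png",np.hstack([a,b]))
```

```text
[496.9125285  197.78172301  37.28620805] [[-0.965  0.261 -0.006]
 [ 0.261  0.965  0.   ]
 [ 0.006 -0.001 -1.   ]] [-6.90029906  4.4605071   5.82597383] 49.58577343550611
```

View pics/c5.png

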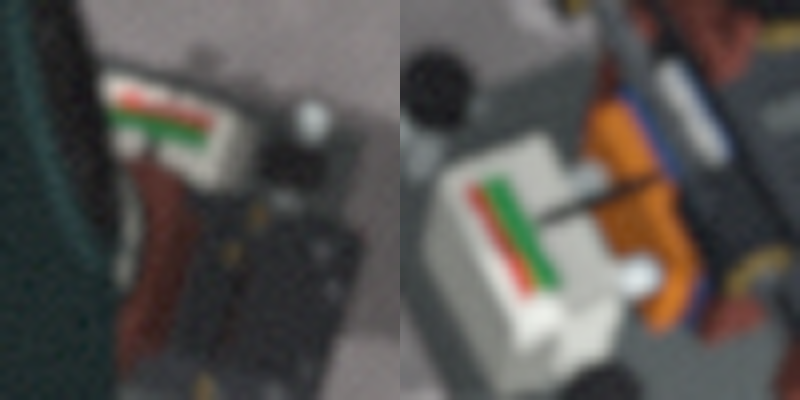

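Pointer tip at right (540,220), just short of the green edge, so about 4 mm in. The plate is square against the blue face. I'll push about 4 mm more.

Request:
arm_command([
  {"dx": -0.1,"dy": 0,"dz": -0.03,"rx": 0,"ry": 0,"rz": 0,"gripper": 0},
  {"dx": -0.1,"dy": 0,"dz": 0,"rx": 0,"ry": 0,"rz": 0,"gripper": 0},
  {"dx": -0.1,"dy": 0,"dz": 0,"rx": 0,"ry": 0,"rz": 0,"gripper": 0},
  {"dx": -0.1,"dy": 0,"dz": 0,"rx": 0,"ry": 0,"rz": 0,"gripper": 0},
  {"dx": 0,"dy": 0,"dz": 0,"rx": 0,"ry": 0,"rz": 0,"gripper": 0},
  {"dx": 0,"dy": 0,"dz": 0,"rx": 0,"ry": 0,"rz": 0,"gripper": 0},
  {"dx": 0,"dy": 0,"dz": 0,"rx": 0,"ry": 0,"rz": 0,"gripper": 0},
])

```text
t: 16.5
ee_pos: [500.0, 196.8, 37.3]
eef_rot: [[-0.965, 0.261, -0.007], [0.261, 0.965, 0.0], [0.007, -0.002, -1.0]]
contact_force: [-10.2, 5.3, 4.5]
finger_gap: 49.6
finger_force: 40.0
```

Run:
```python
from h import *
s=r.read_camera("scene");st=r.state();print(st["ee_pos"],st["eef_rot"].round(3),st["contact_force"],st["finger_gap"])
b=cv2.resize(s[225:285,295:375],None,fx=9,fy=9,interpolation=cv2.INTER_CUBIC)
cv2.imwrite("pics/c6.png",b)
```

```text
[499.97078985 196.81051257  37.30246885] [[-0.965  0.261 -0.007]
 [ 0.261  0.965  0.   ]
 [ 0.007 -0.002 -1.   ]] [-8.28448437  6.12882861  5.11641704] 49.80446570306468
```

View pics/c6.png

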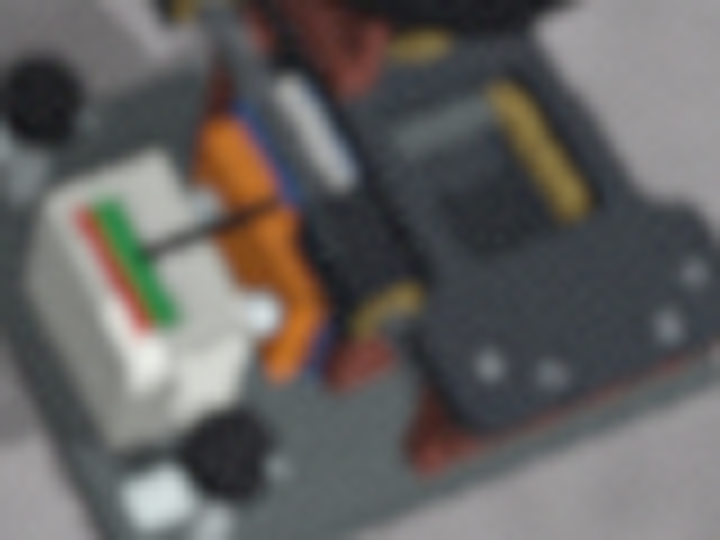

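Pointer tip at (143,255) is inside the green zone, about 7 mm in, and the holder face is flat on the plate. A short hold to check it is steady, then I'll hand in.

Request:
arm_command([
  {"dx": 0,"dy": 0,"dz": 0,"rx": 0,"ry": 0,"rz": 0,"gripper": 0},
  {"dx": 0,"dy": 0,"dz": 0,"rx": 0,"ry": 0,"rz": 0,"gripper": 0},
  {"dx": 0,"dy": 0,"dz": 0,"rx": 0,"ry": 0,"rz": 0,"gripper": 0},
  {"dx": 0,"dy": 0,"dz": 0,"rx": 0,"ry": 0,"rz": 0,"gripper": 0},
  {"dx": 0,"dy": 0,"dz": 0,"rx": 0,"ry": 0,"rz": 0,"gripper": 0},
  {"dx": 0,"dy": 0,"dz": 0,"rx": 0,"ry": 0,"rz": 0,"gripper": 0},
])

```text
t: 17.05
ee_pos: [500.0, 196.8, 37.3]
eef_rot: [[-0.965, 0.261, -0.007], [0.261, 0.965, 0.0], [0.007, -0.002, -1.0]]
contact_force: [-9.2, 5.6, 4.0]
finger_gap: 49.7
finger_force: 40.0
```

```bash
python3 -c "
from cell import r
s=r.state();print(s['ee_pos'],s['contact_force'],s['finger_force']);print(r.close_job())"
```

```text
[499.97193739 196.80863079  37.30569864] [-9.20187733  5.55057196  4.04357138] 40.00146567821503
the job is handed in; nothing more can be done
None
```

The job is handed in at about 17 s (no verdict came back): the holder came out on a full ejector stroke and is now held upright on the mount bed, about on the yellow line, pressing the seal plate with a steady push of roughly 9–10 N, with the pointer in the green zone about 7 mm in.

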